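Dealing alfajores onto two snack trays

TASK

Share the four round alfajores from the serving board equally between the two snack trays, dealing in rounds: first one to each tray, then a second one to each, so that each tray ends with two lying flat on its floor side by side. Set them down gently without dropping them or tipping them over, and leave the two square biscuits, the trays and the mate gourd where they are.

Things in the scene. Friction and masses are not known exactly. Their poses are not given: they have to be found in the camera images.
- alfajor_1: a round sandwich biscuit (alfajor): pale, diameter 50 mm, 22 mm high, brown filling seen only at its side; 45 g, rigid. Starts flat on the board. Origin: centre of its underside, z up. The four alfajores are alike and interchangeable.
- alfajor_2: a round sandwich biscuit (alfajor): pale, diameter 50 mm, 22 mm high, brown filling seen only at its side; 45 g, rigid. Starts flat on the board. Origin: centre of its underside, z up. The four alfajores are alike and interchangeable.
- alfajor_3: a round sandwich biscuit (alfajor): pale, diameter 50 mm, 22 mm high, brown filling seen only at its side; 45 g, rigid. Starts flat on the board. Origin: centre of its underside, z up. The four alfajores are alike and interchangeable.
- alfajor_4: a round sandwich biscuit (alfajor): pale, diameter 50 mm, 22 mm high, brown filling seen only at its side; 45 g, rigid. Starts flat on the board. Origin: centre of its underside, z up. The four alfajores are alike and interchangeable.
- square_1: a square sandwich biscuit of the same dough, 44 x 44 mm, 22 mm high, 45 g, on the board. Origin: centre of its underside, axes along its sides. Stays where it is.
- square_2: a square sandwich biscuit of the same dough, 44 x 44 mm, 22 mm high, 45 g, on the board. Origin: centre of its underside, axes along its sides. Stays where it is.
- tray_1: a grey stoneware snack tray, 160 mm along its x by 100 mm along its y; floor 5 mm thick, rim 5 mm wide, its top 11 mm above the underside, so 150 x 90 mm clear inside. Two alfajores fit side by side along its x. Loose, 0.35 kg, on the sideboard top (z = 0). Origin: centre of its underside. The two trays are alike.
- tray_2: a grey stoneware snack tray, 160 mm along its x by 100 mm along its y; floor 5 mm thick, rim 5 mm wide, its top 11 mm above the underside, so 150 x 90 mm clear inside. Two alfajores fit side by side along its x. Loose, 0.35 kg, on the sideboard top (z = 0). Origin: centre of its underside. The two trays are alike.
- board: the fixed wooden serving board, 250 mm along its x by 170 mm along its y, top 15 mm above the sideboard, with a short handle at its -x end. Origin: centre of its underside. The six biscuits stand on it, mixed, in three rows of two: rows about 82 mm apart along its x, the two of a row about 84 mm apart along its y (at least 25 mm of free gap).
- mate: a dark mate gourd with a metal rim in a wire stand, 84 mm across its feet, 98 mm high, with a metal straw rising to 160 mm; loose, 0.25 kg, on the sideboard to the robot's right. Origin: centre of its foot. Stays where it is.
Mind the look-alikes: they are no part of the job. What is shaped like the alfajor_4 but purple or yellow is not meant. Leave any blue look-alike of the alfajor_3 alone.

How it is judged (in metres and radians):
On the way:
1. first round: exactly one alfajor lies flat in each tray, released and still, while the other two are still on the board (((horizontal distance between alfajor_1 and tray_1 below 0.06 m and z of alfajor_1 in the frame of tray_1 below 0.009 m and angle between alfajor_1's own z axis and vertical below 0.1 rad) or (horizontal distance between alfajor_2 and tray_1 below 0.06 m and z of alfajor_2 in the frame of tray_1 below 0.009 m and angle between alfajor_2's own z axis and vertical below 0.1 rad) or (horizontal distance between alfajor_3 and tray_1 below 0.06 m and z of alfajor_3 in the frame of tray_1 below 0.009 m and angle between alfajor_3's own z axis and vertical below 0.1 rad) or (horizontal distance between alfajor_4 and tray_1 below 0.06 m and z of alfajor_4 in the frame of tray_1 below 0.009 m and angle between alfajor_4's own z axis and vertical below 0.1 rad)) and ((horizontal distance between alfajor_1 and tray_2 below 0.06 m and z of alfajor_1 in the frame of tray_2 below 0.009 m and angle between alfajor_1's own z axis and vertical below 0.1 rad) or (horizontal distance between alfajor_2 and tray_2 below 0.06 m and z of alfajor_2 in the frame of tray_2 below 0.009 m and angle between alfajor_2's own z axis and vertical below 0.1 rad) or (horizontal distance between alfajor_3 and tray_2 below 0.06 m and z of alfajor_3 in the frame of tray_2 below 0.009 m and angle between alfajor_3's own z axis and vertical below 0.1 rad) or (horizontal distance between alfajor_4 and tray_2 below 0.06 m and z of alfajor_4 in the frame of tray_2 below 0.009 m and angle between alfajor_4's own z axis and vertical below 0.1 rad)) and (horizontal distance between each of alfajor_1, alfajor_2 and board below 0.14 m or horizontal distance between each of alfajor_1, alfajor_3 and board below 0.14 m or horizontal distance between each of alfajor_1, alfajor_4 and board below 0.14 m or horizontal distance between each of alfajor_2, alfajor_3 and board below 0.14 m or horizontal distance between each of alfajor_2, alfajor_4 and board below 0.14 m or horizontal distance between each of alfajor_3, alfajor_4 and board below 0.14 m) and linear speed of each of alfajor_1, alfajor_2, alfajor_3, alfajor_4 below 0.02 m/s and contact force between the fingers and anything else below 0.05 N), for 0.2 s.
At the end, for the whole second after the job is handed in: Each tray holds exactly two alfajores, all four flat (within 0.1 rad) on the tray floor inside the rim and at rest; square biscuits within 20 mm, trays and mate gourd within 30 mm of where they started ((((horizontal distance between alfajor_1 and tray_1 below 0.06 m and z of alfajor_1 in the frame of tray_1 below 0.009 m and angle between alfajor_1's own z axis and vertical below 0.1 rad) and (horizontal distance between alfajor_2 and tray_1 below 0.06 m and z of alfajor_2 in the frame of tray_1 below 0.009 m and angle between alfajor_2's own z axis and vertical below 0.1 rad) and (horizontal distance between alfajor_3 and tray_2 below 0.06 m and z of alfajor_3 in the frame of tray_2 below 0.009 m and angle between alfajor_3's own z axis and vertical below 0.1 rad) and (horizontal distance between alfajor_4 and tray_2 below 0.06 m and z of alfajor_4 in the frame of tray_2 below 0.009 m and angle between alfajor_4's own z axis and vertical below 0.1 rad)) or ((horizontal distance between alfajor_1 and tray_1 below 0.06 m and z of alfajor_1 in the frame of tray_1 below 0.009 m and angle between alfajor_1's own z axis and vertical below 0.1 rad) and (horizontal distance between alfajor_2 and tray_2 below 0.06 m and z of alfajor_2 in the frame of tray_2 below 0.009 m and angle between alfajor_2's own z axis and vertical below 0.1 rad) and (horizontal distance between alfajor_3 and tray_1 below 0.06 m and z of alfajor_3 in the frame of tray_1 below 0.009 m and angle between alfajor_3's own z axis and vertical below 0.1 rad) and (horizontal distance between alfajor_4 and tray_2 below 0.06 m and z of alfajor_4 in the frame of tray_2 below 0.009 m and angle between alfajor_4's own z axis and vertical below 0.1 rad)) or ((horizontal distance between alfajor_1 and tray_1 below 0.06 m and z of alfajor_1 in the frame of tray_1 below 0.009 m and angle between alfajor_1's own z axis and vertical below 0.1 rad) and (horizontal distance between alfajor_2 and tray_2 below 0.06 m and z of alfajor_2 in the frame of tray_2 below 0.009 m and angle between alfajor_2's own z axis and vertical below 0.1 rad) and (horizontal distance between alfajor_3 and tray_2 below 0.06 m and z of alfajor_3 in the frame of tray_2 below 0.009 m and angle between alfajor_3's own z axis and vertical below 0.1 rad) and (horizontal distance between alfajor_4 and tray_1 below 0.06 m and z of alfajor_4 in the frame of tray_1 below 0.009 m and angle between alfajor_4's own z axis and vertical below 0.1 rad)) or ((horizontal distance between alfajor_1 and tray_2 below 0.06 m and z of alfajor_1 in the frame of tray_2 below 0.009 m and angle between alfajor_1's own z axis and vertical below 0.1 rad) and (horizontal distance between alfajor_2 and tray_1 below 0.06 m and z of alfajor_2 in the frame of tray_1 below 0.009 m and angle between alfajor_2's own z axis and vertical below 0.1 rad) and (horizontal distance between alfajor_3 and tray_1 below 0.06 m and z of alfajor_3 in the frame of tray_1 below 0.009 m and angle between alfajor_3's own z axis and vertical below 0.1 rad) and (horizontal distance between alfajor_4 and tray_2 below 0.06 m and z of alfajor_4 in the frame of tray_2 below 0.009 m and angle between alfajor_4's own z axis and vertical below 0.1 rad)) or ((horizontal distance between alfajor_1 and tray_2 below 0.06 m and z of alfajor_1 in the frame of tray_2 below 0.009 m and angle between alfajor_1's own z axis and vertical below 0.1 rad) and (horizontal distance between alfajor_2 and tray_1 below 0.06 m and z of alfajor_2 in the frame of tray_1 below 0.009 m and angle between alfajor_2's own z axis and vertical below 0.1 rad) and (horizontal distance between alfajor_3 and tray_2 below 0.06 m and z of alfajor_3 in the frame of tray_2 below 0.009 m and angle between alfajor_3's own z axis and vertical below 0.1 rad) and (horizontal distance between alfajor_4 and tray_1 below 0.06 m and z of alfajor_4 in the frame of tray_1 below 0.009 m and angle between alfajor_4's own z axis and vertical below 0.1 rad)) or ((horizontal distance between alfajor_1 and tray_2 below 0.06 m and z of alfajor_1 in the frame of tray_2 below 0.009 m and angle between alfajor_1's own z axis and vertical below 0.1 rad) and (horizontal distance between alfajor_2 and tray_2 below 0.06 m and z of alfajor_2 in the frame of tray_2 below 0.009 m and angle between alfajor_2's own z axis and vertical below 0.1 rad) and (horizontal distance between alfajor_3 and tray_1 below 0.06 m and z of alfajor_3 in the frame of tray_1 below 0.009 m and angle between alfajor_3's own z axis and vertical below 0.1 rad) and (horizontal distance between alfajor_4 and tray_1 below 0.06 m and z of alfajor_4 in the frame of tray_1 below 0.009 m and angle between alfajor_4's own z axis and vertical below 0.1 rad))) and linear speed of each of alfajor_1, alfajor_2, alfajor_3, alfajor_4 below 0.02 m/s and distance of each of square_1, square_2 from where it was at the start of the episode below 0.02 m and distance of each of tray_1, tray_2, mate from where it was at the start of the episode below 0.03 m); the robot touches nothing.
It fails at once if an alfajor or square biscuit is tipped over (more than 0.7 rad) (angle between any of alfajor_1, alfajor_2, alfajor_3, alfajor_4, square_1, square_2's own z axis and vertical above 0.7 rad).
It fails at once if an alfajor is dropped (falls free of the fingers faster than 0.75 m/s, some 30 mm) ((linear speed of alfajor_1 above 0.75 m/s and contact force between alfajor_1 and the fingers below 0.01 N) or (linear speed of alfajor_2 above 0.75 m/s and contact force between alfajor_2 and the fingers below 0.01 N) or (linear speed of alfajor_3 above 0.75 m/s and contact force between alfajor_3 and the fingers below 0.01 N) or (linear speed of alfajor_4 above 0.75 m/s and contact force between alfajor_4 and the fingers below 0.01 N)).
It fails at once if a square biscuit is moved more than 20 mm, or a tray or the mate gourd more than 30 mm (distance of any of square_1, square_2 from where it was at the start of the episode above 0.02 m or distance of any of tray_1, tray_2, mate from where it was at the start of the episode above 0.03 m).
It fails at once if the mate gourd is tipped (angle between mate's own z axis and vertical above 0.3 rad).
It also fails if it takes over 102 s, if anything falls off the work surface, if the arm or the gripper's body presses on something with over 40 N, if the wrist force passes 120 N, or if a joint passes its speed limit or range.

ROBOT

A 6-joint arm with a two-finger parallel gripper is mounted at the origin on the work surface. World frame = base frame: x ahead of the robot, y to its left, z up, the work surface at z = 0. Lengths are in mm, angles in rad, forces in N, time in s.
With the tool pointing down it reaches from about 400 to 925 mm from the base axis. Payload 12.5 kg.
Tool frame: the origin (TCP) lies on the centre line of the jaws, within the pads' length; the fingertips stand 25 mm ahead of it and the grasp point (between the pads) lies 6 mm ahead of it (tcp_to_tips is the z of the fingertips in the tool frame, in mm); z points along the fingers, y is the line along which they close (so a half turn about z gives the same grasp; the last joint's range is limited). The gripper opens to 95 mm and grips with 3 to 60 N. Pads are 20 mm wide; open, the fingers measure 119 mm over their backs; the gripper's body (75 mm by 180 mm) begins 59 mm behind the grasp point.
Start: joints at [-1.229, 0.491, 1.559, -0, 1.092, -0.106], TCP at [270.638, -563.382, 239.661] pointing down, gripper open.
Joint ranges: [-3.1, 3.1], [-0.84, 2.19], [0.05, 2.79], [-1.13, 4.28], [0.06, 2.93], [-2.69, 2.69]. Speed limits (rad/s): [2.22, 2.22, 2.79, 3.14, 3.14, 3.14].

INTERFACE

Orientations are given as a unit quaternion [w, x, y, z].
In Python, from station import sense, snapshot, camera_info, sign_off, spot_in, landmark_of, tcp_to_tips gives the robot as it stands. The module is installed in compiled form; this text tells all that it offers.
- The arm moves only by the tool send_rows, never from a script. Its argument "rows" is a list of rows, each an object with "delta_rot": the turn, a rotation vector about the world's x, y, z in rad, a list of three; "translation": the shift along the world's x, y, z in m, a list of three; "claw": the closure in counts, from 0 (fully open) to 255 (shut). In form: [{"delta_rot": [ax, ay, az], "translation": [dx, dy, dz], "claw": claw}, ...]. A call has 1 to 8 rows; each row is the pose to reach, as a shift and turn from the pose commanded when the call began; what a row does not reach only later rows make up. A row lasts 1/10 s, in which the tool goes at most 50 mm and 8.59 degrees, less where a joint would pass 70% of its speed; a pose out of reach is approached as far as the arm can. A call with a gripper value outside its range is refused whole. The fingers move at their own pace and stop on an object; "squeeze" is the grip in N (left out, the last holds). Time passes only in rows, so rows that repeat a pose let the fingers close. It gives the time, the measured TCP pose, the force, the opening and the grip force at its end, in the units of the state.
- sense(): the state, without advancing time (a new reading comes with each control period).
- snapshot(name): name is "scene" or "top" or "wrist"; returns the picture (400x640x3 uint8, blue, green, red); there is no depth.
- camera_info(name): a dict with "fov_y" (degrees; the focal length in pixels is half the picture's height over the tangent of half this angle, whatever the lens; pixels are square), "cx", "cy" (the principal point, pixels), "extrinsics" (4x4, takes a point from camera to world coordinates). Camera axes: x right, y up, looking along -z (the intrinsics and any distortion apply to the point x, -y, -z); pixel columns grow to the right and rows downward; lengths in mm; the calibration is good to about 2 mm. A picture is of the moment at which its call begins: read the wrist's pose just before it. camera_info takes no time and is no camera call; for the wrist camera it gives the pose at the moment of the call.
- sign_off(): hands the job in; it is judged then, once.
Trained networks look in the newest picture that a camera, given by its name, has taken for a name from the list of things; names that differ only in an ending like _2 or _b are one class to them, and where a whole thing is asked for, a point or a joint stands for the part that bears it (a point fixed in the world has none). Each returns a list of dicts, best first, with "confidence" (0 to 1); they miss things now and then, are a little off and sometimes report something else, mostly with a low value. They report only what shows in the picture. A call takes as long as a camera call. They do not tell look-alikes from the thing itself.
- spot_in(query, camera): "location" ([x, y, z] in mm, in the coordinates of the camera as it stood for that picture, good to about 4 mm: the middle of the surface that is visible of it).
- landmark_of(query, camera): "location" ([x, y, z] in mm, in the coordinates of the camera as it stood for that picture, good to about 4 mm: a listed point, or the origin of a listed thing).
The state is a dict: "time_s": time; "joints": joint angles; "joint_velocities": joint speeds; "tau": joint torques, N m; "ee_pos": TCP position; "orientation": TCP orientation; "contact_force": force on the tool from outside, world axes, zero at the start; "torque": the same for the moment, N m; "width": finger opening in mm; "gripper_force": force on a finger pad.
Only numpy, scipy, OpenCV 4.12 (cv2) and the standard library are available. Lean on these libraries where they do the work, as an engineer would, in place of code of your own. Each camera call takes 0.05 s, during which the arm holds its last target. There are 200 camera calls.

## Working session

There is one attempt and no reset: what is moved stays moved. The work goes in short steps, Python scripts to look and compute and a tool call to move; the robot and the scene stay as the last step left them, time stands still between calls to the robot, and variables do not carry over. Pictures are saved under pics/ and viewed, at most 14 in all, crops included, and the job is handed in when it is done.

Besides the shell and the picture viewer there is one more tool, called after "Emit:" as name(argument=value, ...), one argument or row to a line, values as JSON. send_rows: Moves the arm, as the interface text tells. Its arguments: {"type":"object","properties":{"rows":{"type":"array"},"squeeze":{"type":"number"}},"required":["rows"]}

```bash
mkdir -p pics; cat > h.py <<'E'
import numpy as np, cv2
from station import *
def info(n):
    c=camera_info(n); return c,200/np.tan(np.radians(c["fov_y"]/2)),np.array(c["extrinsics"])
def w(n,p,E=None):
    E=info(n)[2] if E is None else E
    return (E@np.r_[p,1])[:3]
def pix(n,P):
    c,f,E=info(n); q=np.linalg.inv(E)@np.r_[P,1]; return c["cx"]+f*q[0]/-q[2], c["cy"]-f*q[1]/-q[2]
def ray(n,u,v,z):
    c,f,E=info(n); d=E[:3,:3]@np.array([(u-c["cx"])/f,-(v-c["cy"])/f,-1]); o=E[:3,3]; return o+d*(z-o[2])/d[2]
E
python3 - <<'E'
from h import *
print(tcp_to_tips, sense())
for n in("top","scene"):
    im=snapshot(n); cv2.imwrite(f"pics/{n}0.png",im)
    c,f,E=info(n); print(n,c,f)
    for q in("alfajor_1","square_1","tray_1","board","mate"):
        for r in landmark_of(q,n): 
            P=w(n,r["location"]); print(q,round(r["confidence"],2),P.round(),np.round(pix(n,P)))
E
```

```text
25.0 {'time_s': 0.0, 'joints': array([-1.22860631e+00,  4.91553648e-01,  1.55947109e+00,  1.82363548e-05,
        1.09166220e+00, -1.05571827e-01]), 'joint_velocities': array([-0.00073314, -0.00039517,  0.00102748, -0.00194764, -0.0002879 ,
        0.00107478]), 'tau': array([-1.23725753e-03, -6.12651157e+01, -2.58185810e+01,  6.92220521e-02,
        4.83078626e-02, -1.30154640e-04]), 'ee_pos': array([ 270.55992138, -563.16165579,  239.05794572]), 'orientation': array([-5.44274131e-04,  9.75043959e-01,  2.22011214e-01, -5.65486430e-05]), 'contact_force': array([ 0.20976145, -0.07061452,  0.45600926]), 'torque': array([ 0.00395717, -0.0305811 , -0.04962824]), 'gripper_force': 0.0, 'width': 95.22364655264376}
top {'fov_y': 49.633115971455986, 'cx': 319.49547321284405, 'cy': 192.20489256599046, 'extrinsics': array([[-2.56434718e-02,  9.95658064e-01, -8.94842511e-02,
         3.67630048e+02],
       [-9.99384064e-01, -2.76783181e-02, -2.15732219e-02,
        -7.26904603e+01],
       [-2.39563259e-02,  8.88759221e-02,  9.95754571e-01,
         1.06618295e+03],
       [ 0.00000000e+00,  0.
[... 966 characters left out ...]
08e-01,
         8.30052034e+02],
       [ 0.00000000e+00,  0.00000000e+00,  0.00000000e+00,
         1.00000000e+00]])} 431.0650669516697
alfajor_1 0.75 [342. 130.   2.] [393. 172.]
alfajor_1 0.67 [440. -26.  19.] [334. 195.]
alfajor_1 0.65 [ 331. -109.   -1.] [303. 168.]
alfajor_1 0.62 [ 533. -134.    3.] [288. 228.]
alfajor_1 0.57 [445.  56.  13.] [367. 199.]
alfajor_1 0.55 [521. -32.  15.] [331. 222.]
square_1 0.93 [601. -36.  16.] [329. 250.]
square_1 0.74 [526.  53.  15.] [367. 225.]
tray_1 0.8 [540. 247.  -1.] [450. 235.]
tray_1 0.7 [ 525. -274.   -5.] [230. 226.]
tray_1 0.25 [604. -36.  13.] [329. 252.]
board 0.72 [523.  11.  -2.] [349. 227.]
mate 0.58 [ 271. -460.    1.] [178. 149.]
```

```bash
python3 - <<'E'
import cv2,numpy as np
im=cv2.imread("pics/top0.png"); cv2.imwrite("pics/topc.png",cv2.resize(im[90:290,170:440],None,fx=2.9,fy=2.9,interpolation=cv2.INTER_CUBIC))
E
```

```text
(no output)
```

View pics/topc.png

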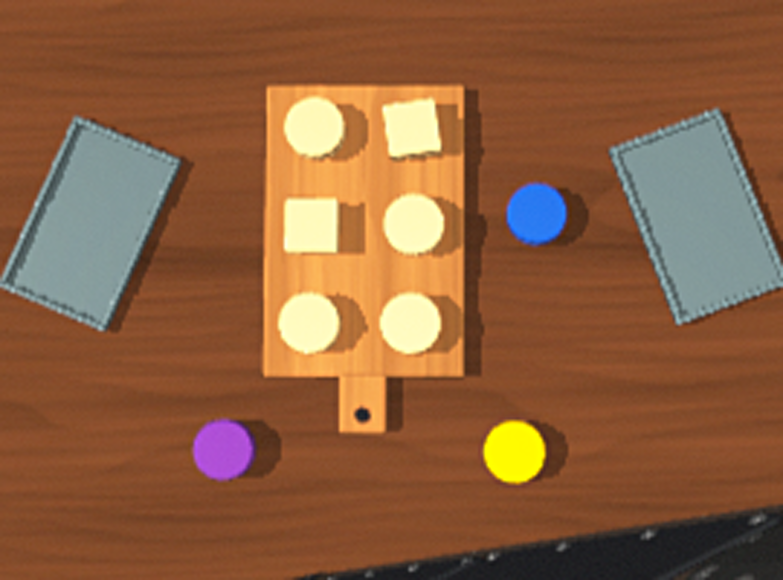

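View pics/scene0.png

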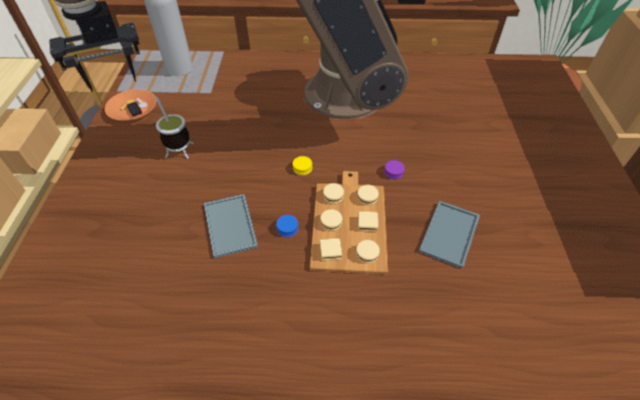

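Top crop: pale rounds at (314,127), (414,223), (309,323) and (410,323) on the board are the four alfajores. The squares are at (412,127) and (311,224). Blue (537,213), purple (223,450) and yellow (514,451) lie off the board and are look-alikes, so I leave them. The trays are at about (92,222) and (700,216). The scene view agrees, with the mate far right near (174,135).

```bash
python3 - <<'E'
from h import *
im=cv2.imread("pics/top0.png"); hsv=cv2.cvtColor(im,cv2.COLOR_BGR2HSV)
def blobs(m,amin):
    n,l,s,c=cv2.connectedComponentsWithStats(m.astype(np.uint8)); return [(l==i,s[i,4],c[i]) for i in range(1,n) if s[i,4]>amin]
print("pale")
for m,a,c in blobs((im[...,0]>140)&(im[...,1]>200)&(im[...,2]>220),150):
    r=cv2.minAreaRect(np.argwhere(m)[:,::-1].astype(np.float32)); P=ray("top",*c,37); print(c.round(1),a,P.round(1),r[1],r[2])
print("tray")
for m,a,c in blobs((im[...,0].astype(int)>im[...,2]-5)&(hsv[...,1]<90)&(im[...,1]>60),1500):
    if not 90<c[1]<290: continue
    pts=np.array([ray("top",u,v,8)[:2] for v,u in np.argwhere(m)],np.float32)
    r=cv2.minAreaRect(pts); b=cv2.boxPoints(r); print(c.round(1),a,np.round(r[0],1),np.round(r[1],1),b.round().tolist())
    s=b[1]-b[0];t=b[2]-b[1]; L=s if np.hypot(*s)>np.hypot(*t) else t; print("long dir",np.degrees(np.arctan2(L[1],L[0])))
print("board")
for m,a,c in blobs((im[...,2]>170)&(im[...,1]>100),3000):
    pts=np.array([ray("top",u,v,15)[:2] for v,u in np.argwhere(m)],np.float32); print(c,a,pts.min(0),pts.max(0),cv2.minAreaRect(pts))
E
```

```text
pale
[277.7 133.3] 310 [606.4  47.4  37. ] (19.0, 19.0) 90.0
[311.6 133.7] 307 [602.8 -34.8  37. ] (17.25340461730957, 17.53624725341797) 81.8698959350586
[312.2 166.8] 322 [522.  -34.4  37. ] (19.0, 19.0) 90.0
[276.6 167.5] 321 [522.6  51.4  37. ] (17.0, 17.0) 90.0
[275.9 200.8] 327 [442.4  54.4  37. ] (19.091880798339844, 19.798988342285156) 45.0
[311. 201.] 330 [439.6 -29.6  37. ] (19.677398681640625, 19.677398681640625) 26.56505012512207
tray
[410.5 164.4] 2660 [ 526.5 -274.7] [160.3 101.3] [[434.0, -253.0], [467.0, -349.0], [619.0, -297.0], [586.0, -201.0]]
long dir 18.911331Traceback (most recent call last):
  File "<stdin>", line 11, in <module>
  File "h.py", line 11, in ray
    c,f,E=info(n); d=E[:3,:3]@np.array([(u-c["cx"])/f,-(v-c["cy"])/f,-1]); o=E[:3,3]; return o+d*(z-o[2])/d[2]
          ~~~~^^^
  File "h.py", line 4, in info
    c=camera_info(n); return c,200/np.tan(np.radians(c["fov_y"]/2)),np.array(c["extrinsics"])
ValueError: time passes only in moves, steps and waits
```

```bash
sed -i '1i import functools' h.py; sed -i 's/^def info/@functools.cache\ndef info/' h.py; python3 - <<'E'
from h import *
print(sense()["time_s"])
im=cv2.imread("pics/top0.png"); hsv=cv2.cvtColor(im,cv2.COLOR_BGR2HSV)
n,l,s,cc=cv2.connectedComponentsWithStats(((im[...,0].astype(int)>im[...,2]-5)&(hsv[...,1]<90)&(im[...,1]>60)).astype(np.uint8))
for i in range(1,n):
    if s[i,4]<1500 or not 90<cc[i][1]<290: continue
    pts=np.array([ray("top",u,v,8)[:2] for v,u in np.argwhere(l==i)],np.float32)
    r=cv2.minAreaRect(pts); b=cv2.boxPoints(r); print(np.round(r[0],1),np.round(r[1],1),pts.mean(0),b.round().tolist())
    a=b[1]-b[0];t=b[2]-b[1]; L=a if np.hypot(*a)>np.hypot(*t) else t; print("long dir",np.degrees(np.arctan2(L[1],L[0])))
E
```

```text
0.6
[ 526.5 -274.7] [160.3 101.3] [ 525.39014 -275.09558] [[434.0, -253.0], [467.0, -349.0], [619.0, -297.0], [586.0, -201.0]]
long dir 18.911331
[535.8 243.8] [101.8 160.7] [535.27673 243.89029] [[442.0, 231.0], [588.0, 164.0], [630.0, 257.0], [484.0, 324.0]]
long dir -24.56412
```

Emit:
send_rows(
  rows=[
    {"delta_rot": [0, 0, -0.119], "translation": [0.251, 0.529, 0], "claw": 67},
    {"delta_rot": [0, 0, -0.119], "translation": [0.251, 0.529, 0], "claw": 67},
    {"delta_rot": [0, 0, -0.119], "translation": [0.251, 0.529, 0], "claw": 67},
    {"delta_rot": [0, 0, -0.119], "translation": [0.251, 0.529, 0], "claw": 67},
    {"delta_rot": [0, 0, -0.119], "translation": [0.251, 0.529, 0], "claw": 67},
    {"delta_rot": [0, 0, -0.119], "translation": [0.251, 0.529, 0], "claw": 67},
    {"delta_rot": [0, 0, -0.119], "translation": [0.251, 0.529, 0], "claw": 67},
    {"delta_rot": [0, 0, -0.119], "translation": [0.251, 0.529, 0], "claw": 67},
  ],
  squeeze=12,
)

```text
time_s: 1.4
ee_pos: [442.7, -200.1, 240.0]
orientation: [0.0, 0.987, 0.164, 0.0]
contact_force: [1.4, -1.2, 0.1]
width: 70.0
gripper_force: 0.0
```

Emit:
send_rows(
  rows=[
    {"delta_rot": [0, 0, 0], "translation": [0.02, 0.042, -0.02], "claw": 67},
    {"delta_rot": [0, 0, 0], "translation": [0.04, 0.084, -0.04], "claw": 67},
    {"delta_rot": [0, 0, 0], "translation": [0.06, 0.126, -0.06], "claw": 67},
    {"delta_rot": [0, 0, 0], "translation": [0.0795, 0.167, -0.08], "claw": 67},
    {"delta_rot": [0, 0, 0], "translation": [0.0795, 0.167, -0.09], "claw": 67},
    {"delta_rot": [0, 0, 0], "translation": [0.0795, 0.167, -0.09], "claw": 67},
    {"delta_rot": [0, 0, 0], "translation": [0.0795, 0.167, -0.09], "claw": 67},
  ],
)

```text
time_s: 2.1
ee_pos: [521.5, -35.7, 150.0]
orientation: [0.0, 0.987, 0.163, -0.0]
contact_force: [0.4, -0.5, 0.7]
width: 70.1
gripper_force: 0.0
```

```bash
python3 - <<'E'
from h import *
s=sense(); print(s["ee_pos"],s["orientation"])
im=snapshot("wrist"); cv2.imwrite("pics/w1.png",im)
for q in("alfajor_1","square_1"):
    for r in landmark_of(q,"wrist"):
        P=w("wrist",r["location"]); print(q,round(r["confidence"],2),P.round(1),np.round(pix("wrist",P)))
m=((im[...,0]>140)&(im[...,1]>200)&(im[...,2]>220)).astype(np.uint8)
n,l,st,c=cv2.connectedComponentsWithStats(m)
for i in range(1,n):
    if st[i,4]>800: print(c[i],st[i],ray("wrist",*c[i],37).round(1))
t=s["ee_pos"]; print("tips px",pix("wrist",np.r_[t[:2],37]))
E
```

```text
[521.47373138 -35.65410507 149.95398188] [ 8.41241901e-05  9.86551556e-01  1.63450347e-01 -6.52761560e-05]
alfajor_1 0.96 [441.3 -30.2  11.6] [287. 273.]
alfajor_1 0.7 [607.8  48.8  18. ] [253.  64.]
alfajor_1 0.61 [446.3  58.   17.2] [195. 242.]
alfajor_1 0.61 [ 529.2 -139.2    2.2] [428. 221.]
alfajor_1 0.56 [527.2 -32.9  19.2] [319. 192.]
square_1 0.74 [525.3  51.3  17.7] [224. 162.]
square_1 0.65 [607.2 -37.4  16.3] [356. 101.]
[248.88740508  58.41869599] [ 216   23   67   72 3819] [609.2  48.3  37. ]
[353.33460187 100.875     ] [ 320   67   68   69 3416] [605.9 -33.6  37. ]
[215.04763537 164.67477724] [ 183  131   66   68 2918] [525.7  52.7  37. ]
[317.98054755 200.24567723] [ 288  171   61   59 2776] [524.3 -33.2  37. ]
[191.56224628 247.11907984] [ 160  226   57   54 1478] [451.4  54.4  37. ]
[281.65379976 271.96984318] [256 261  53  20 829] [453.7 -24.   37. ]
tips px (np.float64(319.75552150926427), np.float64(204.38346069526455))
```

View pics/w1.png

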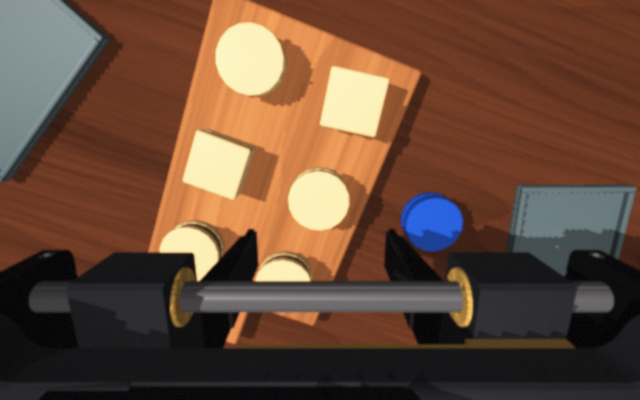

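Wrist view: the target alfajor is at (318,200), 3 mm from where the grasp line projects. The finger paths on either side are clear and the blue look-alike at (432,222) is outside them. I descend and grip.

Emit:
send_rows(
  rows=[
    {"delta_rot": [0, 0, 0], "translation": [0.002, 0.002, -0.03], "claw": 67},
    {"delta_rot": [0, 0, 0], "translation": [0.002, 0.002, -0.06], "claw": 67},
    {"delta_rot": [0, 0, 0], "translation": [0.002, 0.002, -0.085], "claw": 67},
    {"delta_rot": [0, 0, 0], "translation": [0.002, 0.002, -0.102], "claw": 67},
    {"delta_rot": [0, 0, 0], "translation": [0.002, 0.002, -0.102], "claw": 67},
    {"delta_rot": [0, 0, 0], "translation": [0.002, 0.002, -0.102], "claw": 140},
    {"delta_rot": [0, 0, 0], "translation": [0.002, 0.002, -0.102], "claw": 140},
    {"delta_rot": [0, 0, 0], "translation": [0.002, 0.002, -0.102], "claw": 140},
  ],
)

```text
time_s: 3.05
ee_pos: [524.1, -33.2, 48.8]
orientation: [0.0, 0.987, 0.164, 0.001]
contact_force: [0.2, -0.5, 0.1]
width: 51.6
gripper_force: 0.0
```

Emit:
send_rows(
  rows=[
    {"delta_rot": [0, 0, 0], "translation": [0, 0, 0], "claw": 140},
    {"delta_rot": [0, 0, 0], "translation": [0, 0, 0], "claw": 140},
    {"delta_rot": [0, 0, 0], "translation": [0, 0, 0.008], "claw": 140},
    {"delta_rot": [0, 0, 0], "translation": [0, 0, 0.025], "claw": 140},
    {"delta_rot": [0, 0, 0], "translation": [0, 0, 0.05], "claw": 140},
    {"delta_rot": [0, 0, 0], "translation": [0, 0, 0.075], "claw": 140},
    {"delta_rot": [0, 0, 0], "translation": [0, 0, 0.08], "claw": 140},
  ],
)

```text
time_s: 3.75
ee_pos: [524.5, -33.1, 130.5]
orientation: [0.001, 0.986, 0.164, 0.002]
contact_force: [0.5, -0.9, -1.3]
width: 49.8
gripper_force: 12.0
```

Emit:
send_rows(
  rows=[
    {"delta_rot": [0, 0, 0], "translation": [0.002, -0.015, 0], "claw": 140},
    {"delta_rot": [0, 0, 0], "translation": [0.007, -0.05, 0], "claw": 140},
    {"delta_rot": [0, 0, 0], "translation": [0.013, -0.09, 0], "claw": 140},
    {"delta_rot": [0, 0, 0], "translation": [0.019, -0.135, 0], "claw": 140},
    {"delta_rot": [0, 0, 0], "translation": [0.025, -0.175, 0], "claw": 140},
    {"delta_rot": [0, 0, 0], "translation": [0.03, -0.21, 0], "claw": 140},
    {"delta_rot": [0, 0, 0], "translation": [0.033, -0.231, 0], "claw": 140},
    {"delta_rot": [0, 0, 0], "translation": [0.033, -0.231, 0], "claw": 140},
  ],
)

```text
time_s: 4.55
ee_pos: [556.3, -266.6, 126.5]
orientation: [-0.0, 0.987, 0.162, -0.0]
contact_force: [-0.2, -0.2, -0.7]
width: 49.4
gripper_force: 12.0
```

Emit:
send_rows(
  rows=[
    {"delta_rot": [0, 0, 0], "translation": [0, 0, -0.015], "claw": 140},
    {"delta_rot": [0, 0, 0], "translation": [0, 0, -0.04], "claw": 140},
    {"delta_rot": [0, 0, 0], "translation": [0, 0, -0.063], "claw": 140},
    {"delta_rot": [0, 0, 0], "translation": [0, 0, -0.078], "claw": 140},
    {"delta_rot": [0, 0, 0], "translation": [0, 0, -0.085], "claw": 140},
    {"delta_rot": [0, 0, 0], "translation": [0, 0, -0.087], "claw": 140},
    {"delta_rot": [0, 0, 0], "translation": [0, 0, -0.088], "claw": 140},
    {"delta_rot": [0, 0, 0], "translation": [0, 0, -0.088], "claw": 140},
  ],
)

```text
time_s: 5.35
ee_pos: [556.9, -264.1, 40.4]
orientation: [0.0, 0.987, 0.164, 0.0]
contact_force: [-0.6, -0.6, -0.6]
width: 49.7
gripper_force: 12.0
```

Emit:
send_rows(
  rows=[
    {"delta_rot": [0, 0, 0], "translation": [0, 0, -0.0008], "claw": 140},
    {"delta_rot": [0, 0, 0], "translation": [0, 0, -0.0015], "claw": 140},
    {"delta_rot": [0, 0, 0], "translation": [0, 0, -0.0015], "claw": 140},
  ],
)

```text
time_s: 5.65
ee_pos: [556.8, -264.1, 38.7]
orientation: [0.0, 0.987, 0.164, 0.0]
contact_force: [0.0, 0.4, 4.3]
width: 49.8
gripper_force: 12.0
```

Emit:
send_rows(
  rows=[
    {"delta_rot": [0, 0, 0], "translation": [0, 0, 0], "claw": 115},
    {"delta_rot": [0, 0, 0], "translation": [0, 0, 0], "claw": 100},
    {"delta_rot": [0, 0, 0], "translation": [0, 0, 0], "claw": 67},
    {"delta_rot": [0, 0, 0], "translation": [0, 0, 0], "claw": 67},
    {"delta_rot": [0, 0, 0], "translation": [0, 0, 0.02], "claw": 67},
    {"delta_rot": [0, 0, 0], "translation": [0, 0, 0.05], "claw": 67},
    {"delta_rot": [0, 0, 0], "translation": [0, 0, 0.09], "claw": 67},
  ],
)

```text
time_s: 6.35
ee_pos: [555.9, -263.6, 127.8]
orientation: [-0.001, 0.987, 0.164, -0.001]
contact_force: [0.3, 0.2, 0.6]
width: 70.2
gripper_force: 0.0
```

Emit:
send_rows(
  rows=[
    {"delta_rot": [0, 0, -0.1], "translation": [0.006, 0.035, 0.01], "claw": 67},
    {"delta_rot": [0, 0, -0.24], "translation": [0.013, 0.08, 0.01], "claw": 67},
    {"delta_rot": [0, 0, -0.38], "translation": [0.021, 0.128, 0.01], "claw": 67},
    {"delta_rot": [0, 0, -0.52], "translation": [0.029, 0.176, 0.01], "claw": 67},
    {"delta_rot": [0, 0, -0.65], "translation": [0.037, 0.224, 0.01], "claw": 67},
    {"delta_rot": [0, 0, -0.759], "translation": [0.045, 0.27, 0], "claw": 67},
    {"delta_rot": [0, 0, -0.759], "translation": [0.0514, 0.3115, 0], "claw": 67},
    {"delta_rot": [0, 0, -0.759], "translation": [0.0514, 0.3115, 0], "claw": 67},
  ],
)

```text
time_s: 7.15
ee_pos: [608.1, 52.0, 127.9]
orientation: [-0.0, 0.977, -0.211, -0.0]
contact_force: [0.2, -1.1, -0.1]
width: 70.2
gripper_force: 0.0
```

Emit:
send_rows(
  rows=[
    {"delta_rot": [0, 0, 0], "translation": [0, 0, -0.005], "claw": 67},
    {"delta_rot": [0, 0, 0], "translation": [0, 0, -0.03], "claw": 67},
    {"delta_rot": [0, 0, 0], "translation": [0, 0, -0.06], "claw": 67},
    {"delta_rot": [0, 0, 0], "translation": [0, 0, -0.0795], "claw": 67},
    {"delta_rot": [0, 0, 0], "translation": [0, 0, -0.0795], "claw": 67},
    {"delta_rot": [0, 0, 0], "translation": [0, 0, -0.0795], "claw": 67},
  ],
)

```text
time_s: 7.75
ee_pos: [608.1, 46.4, 48.8]
orientation: [0.0, 0.977, -0.214, -0.0]
contact_force: [0.7, 0.4, -0.3]
width: 70.0
gripper_force: 0.0
```

Emit:
send_rows(
  rows=[
    {"delta_rot": [0, 0, 0], "translation": [0, 0, 0], "claw": 100},
    {"delta_rot": [0, 0, 0], "translation": [0, 0, 0], "claw": 140},
    {"delta_rot": [0, 0, 0], "translation": [0, 0, 0], "claw": 140},
    {"delta_rot": [0, 0, 0], "translation": [0, 0, 0], "claw": 140},
    {"delta_rot": [0, 0, 0], "translation": [0, 0, 0], "claw": 140},
    {"delta_rot": [0, 0, 0], "translation": [0, 0, 0], "claw": 140},
  ],
)

```text
time_s: 8.35
ee_pos: [608.3, 47.4, 49.4]
orientation: [-0.0, 0.977, -0.213, 0.001]
contact_force: [-1.4, -1.4, 6.8]
width: 50.0
gripper_force: 12.0
```

Emit:
send_rows(
  rows=[
    {"delta_rot": [0, 0, 0], "translation": [0, 0, 0.008], "claw": 140},
    {"delta_rot": [0, 0, 0], "translation": [0, 0, 0.025], "claw": 140},
    {"delta_rot": [0, 0, 0], "translation": [0, 0, 0.05], "claw": 140},
    {"delta_rot": [0, 0, 0], "translation": [0, 0, 0.075], "claw": 140},
    {"delta_rot": [0, 0, 0], "translation": [0, 0, 0.08], "claw": 140},
  ],
)

```text
time_s: 8.85
ee_pos: [609.0, 47.6, 131.6]
orientation: [-0.0, 0.977, -0.213, 0.002]
contact_force: [0.0, 0.1, -0.5]
width: 49.9
gripper_force: 12.0
```

Emit:
send_rows(
  rows=[
    {"delta_rot": [0, 0, 0], "translation": [-0.004, 0.015, 0], "claw": 140},
    {"delta_rot": [0, 0, 0], "translation": [-0.012, 0.05, 0], "claw": 140},
    {"delta_rot": [0, 0, 0], "translation": [-0.021, 0.09, 0], "claw": 140},
    {"delta_rot": [0, 0, 0], "translation": [-0.03, 0.13, 0], "claw": 140},
    {"delta_rot": [0, 0, 0], "translation": [-0.038, 0.163, 0], "claw": 140},
    {"delta_rot": [0, 0, 0], "translation": [-0.043, 0.183, 0], "claw": 140},
    {"delta_rot": [0, 0, 0], "translation": [-0.043, 0.183, 0], "claw": 140},
  ],
)

```text
time_s: 9.55
ee_pos: [563.1, 233.5, 127.2]
orientation: [0.0, 0.977, -0.212, -0.001]
contact_force: [-0.8, -0.6, -0.7]
width: 49.7
gripper_force: 12.0
```

Emit:
send_rows(
  rows=[
    {"delta_rot": [0, 0, 0], "translation": [0, 0, -0.015], "claw": 140},
    {"delta_rot": [0, 0, 0], "translation": [0, 0, -0.04], "claw": 140},
    {"delta_rot": [0, 0, 0], "translation": [0, 0, -0.063], "claw": 140},
    {"delta_rot": [0, 0, 0], "translation": [0, 0, -0.078], "claw": 140},
    {"delta_rot": [0, 0, 0], "translation": [0, 0, -0.085], "claw": 140},
    {"delta_rot": [0, 0, 0], "translation": [0, 0, -0.087], "claw": 140},
    {"delta_rot": [0, 0, 0], "translation": [0, 0, -0.0885], "claw": 140},
    {"delta_rot": [0, 0, 0], "translation": [0, 0, -0.0885], "claw": 140},
  ],
)

```text
time_s: 10.35
ee_pos: [565.3, 230.6, 40.8]
orientation: [-0.0, 0.977, -0.213, 0.0]
contact_force: [0.1, -0.6, 0.7]
width: 49.7
gripper_force: 12.0
```

Emit:
send_rows(
  rows=[
    {"delta_rot": [0, 0, 0], "translation": [0, 0, -0.0008], "claw": 140},
    {"delta_rot": [0, 0, 0], "translation": [0, 0, -0.001], "claw": 140},
    {"delta_rot": [0, 0, 0], "translation": [0, 0, -0.001], "claw": 140},
  ],
)

```text
time_s: 10.65
ee_pos: [565.1, 230.5, 39.5]
orientation: [-0.0, 0.977, -0.213, 0.0]
contact_force: [0.4, -0.5, 1.6]
width: 49.5
gripper_force: 12.0
```

Contact begins (1.6 N). I lower a touch more, release and lift.

Emit:
send_rows(
  rows=[
    {"delta_rot": [0, 0, 0], "translation": [0, 0, -0.0005], "claw": 140},
    {"delta_rot": [0, 0, 0], "translation": [0, 0, -0.0005], "claw": 115},
    {"delta_rot": [0, 0, 0], "translation": [0, 0, -0.0005], "claw": 100},
    {"delta_rot": [0, 0, 0], "translation": [0, 0, -0.0005], "claw": 67},
    {"delta_rot": [0, 0, 0], "translation": [0, 0, -0.0005], "claw": 67},
    {"delta_rot": [0, 0, 0], "translation": [0, 0, 0.02], "claw": 67},
    {"delta_rot": [0, 0, 0], "translation": [0, 0, 0.05], "claw": 67},
    {"delta_rot": [0, 0, 0], "translation": [0, 0, 0.09], "claw": 67},
  ],
)

```text
time_s: 11.45
ee_pos: [564.3, 230.3, 128.8]
orientation: [0.001, 0.977, -0.213, -0.001]
contact_force: [1.2, -0.3, 0.8]
width: 70.4
gripper_force: 0.0
```

```bash
python3 - <<'E'
from h import *
im=snapshot("top"); cv2.imwrite("pics/top1.png",cv2.resize(im[90:290,170:440],None,fx=2.9,fy=2.9,interpolation=cv2.INTER_CUBIC))
m=((im[...,0]>140)&(im[...,1]>200)&(im[...,2]>220)).astype(np.uint8)
n,l,st,c=cv2.connectedComponentsWithStats(m)
for i in range(1,n):
    if st[i,4]>100: print(c[i].round(1),st[i,4],ray("top",*c[i],37).round(1),ray("top",*c[i],27).round(1))
print(sense()["ee_pos"])
E
```

```text
[311.5 132.8] 296 [604.9 -34.7  37. ] [607.2 -34.3  27. ]
[407.8 150.4] 300 [ 554.8 -264.8   37. ] [ 556.6 -266.7   27. ]
[276.8 167.6] 309 [522.3  50.8  37. ] [523.8  52.   27. ]
[276.  200.9] 340 [442.2  54.2  37. ] [442.9  55.4  27. ]
[311.  200.9] 343 [439.8 -29.6  37. ] [440.5 -29.2  27. ]
[565.9 348. ] 103 [  87.2 -604.1   37. ] [  84.5 -609.3   27. ]
[566.81735238 231.11318172 136.03919431]
```

View pics/top1.png

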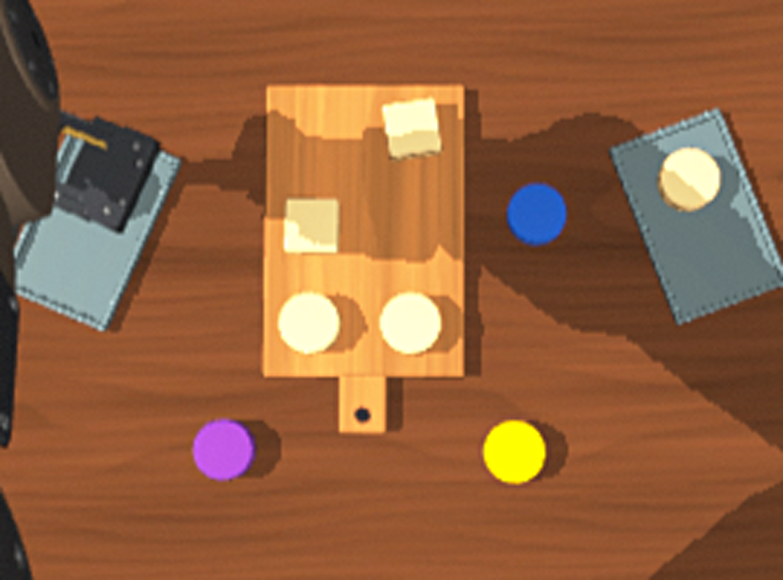

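Right tray: one alfajor lies flat at crop (690,178). The left tray is partly hidden by the arm. The squares and the two remaining alfajores are unmoved. I go for the left-rear alfajor at crop (309,323).

Emit:
send_rows(
  rows=[
    {"delta_rot": [0, 0, 0], "translation": [-0.015, -0.022, 0], "claw": 67},
    {"delta_rot": [0, 0, 0], "translation": [-0.04, -0.058, 0], "claw": 67},
    {"delta_rot": [0, 0, 0], "translation": [-0.066, -0.095, 0], "claw": 67},
    {"delta_rot": [0, 0, 0], "translation": [-0.092, -0.132, 0], "claw": 67},
    {"delta_rot": [0, 0, 0], "translation": [-0.112, -0.162, 0], "claw": 67},
    {"delta_rot": [0, 0, 0], "translation": [-0.122, -0.1755, 0], "claw": 67},
    {"delta_rot": [0, 0, 0], "translation": [-0.122, -0.1755, 0], "claw": 67},
    {"delta_rot": [0, 0, 0], "translation": [-0.122, -0.1755, 0], "claw": 67},
  ],
)

```text
time_s: 12.3
ee_pos: [443.6, 55.1, 129.3]
orientation: [-0.0, 0.977, -0.214, 0.0]
contact_force: [-0.1, 0.3, 0.5]
width: 70.3
gripper_force: 0.0
```

```bash
python3 - <<'E'
from h import *
im=snapshot("top"); cv2.imwrite("pics/top2.png",cv2.resize(im[90:290,170:440],None,fx=2.9,fy=2.9,interpolation=cv2.INTER_CUBIC))
m=((im[...,0]>120)&(im[...,1]>190)&(im[...,2]>210)).astype(np.uint8)
n,l,st,c=cv2.connectedComponentsWithStats(m)
for i in range(1,n):
    if st[i,4]>100: print(c[i].round(1),st[i,4],ray("top",*c[i],37).round(1),ray("top",*c[i],27).round(1))
print(sense()["ee_pos"])
E
```

```text
[311.5 133.4] 329 [603.4 -34.6  37. ] [605.7 -34.3  27. ]
[407.1 151.2] 349 [ 553. -263.   37.] [ 554.8 -264.8   27. ]
[203.8 153.4] 308 [562.4 227.6  37. ] [564.3 230.6  27. ]
[314.7 201.8] 183 [437.4 -38.3  37. ] [438.1 -38.   27. ]
[565.9 348. ] 111 [  87.1 -604.2   37. ] [  84.4 -609.3   27. ]
[443.79358047  55.40655721 129.25685931]
```

View pics/top2.png

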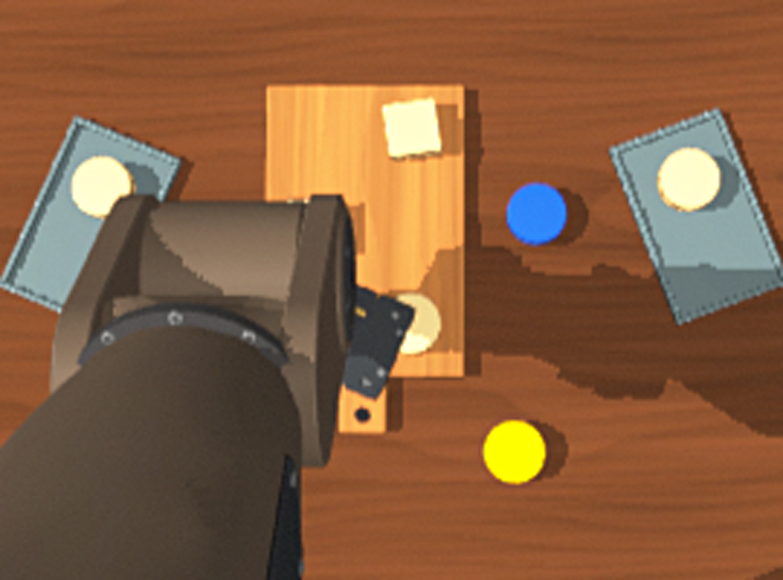

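Both trays hold one alfajor, at crop (101,186) and (689,179), at the planned positions. I descend on the third.

Emit:
send_rows(
  rows=[
    {"delta_rot": [0, 0, 0], "translation": [0, 0, -0.03], "claw": 67},
    {"delta_rot": [0, 0, 0], "translation": [0, 0, -0.06], "claw": 67},
    {"delta_rot": [0, 0, 0], "translation": [0, 0, -0.0805], "claw": 67},
    {"delta_rot": [0, 0, 0], "translation": [0, 0, -0.0805], "claw": 67},
    {"delta_rot": [0, 0, 0], "translation": [0, 0, -0.0805], "claw": 100},
    {"delta_rot": [0, 0, 0], "translation": [0, 0, -0.0805], "claw": 140},
    {"delta_rot": [0, 0, 0], "translation": [0, 0, -0.0805], "claw": 140},
    {"delta_rot": [0, 0, 0], "translation": [0, 0, -0.0805], "claw": 140},
  ],
)

```text
time_s: 13.15
ee_pos: [443.5, 55.1, 49.5]
orientation: [-0.0, 0.977, -0.213, 0.001]
contact_force: [0.3, 2.8, 6.4]
width: 49.9
gripper_force: 12.0
```

Emit:
send_rows(
  rows=[
    {"delta_rot": [0, 0, 0], "translation": [0, 0, 0], "claw": 140},
    {"delta_rot": [0, 0, 0], "translation": [0, 0, 0], "claw": 140},
    {"delta_rot": [0, 0, 0], "translation": [0, 0, 0.008], "claw": 140},
    {"delta_rot": [0, 0, 0], "translation": [0, 0, 0.025], "claw": 140},
    {"delta_rot": [0, 0, 0], "translation": [0, 0, 0.05], "claw": 140},
    {"delta_rot": [0, 0, 0], "translation": [0, 0, 0.075], "claw": 140},
    {"delta_rot": [0, 0, 0], "translation": [0, 0, 0.08], "claw": 140},
  ],
)

```text
time_s: 13.85
ee_pos: [443.8, 55.0, 131.3]
orientation: [-0.0, 0.977, -0.213, 0.002]
contact_force: [0.1, 0.3, -0.5]
width: 49.5
gripper_force: 12.0
```

Emit:
send_rows(
  rows=[
    {"delta_rot": [0, 0, 0], "translation": [0.005, 0.015, 0], "claw": 140},
    {"delta_rot": [0, 0, 0], "translation": [0.016, 0.05, 0], "claw": 140},
    {"delta_rot": [0, 0, 0], "translation": [0.029, 0.092, 0], "claw": 140},
    {"delta_rot": [0, 0, 0], "translation": [0.042, 0.134, 0], "claw": 140},
    {"delta_rot": [0, 0, 0], "translation": [0.053, 0.169, 0], "claw": 140},
    {"delta_rot": [0, 0, 0], "translation": [0.061, 0.192, 0], "claw": 140},
    {"delta_rot": [0, 0, 0], "translation": [0.0637, 0.202, 0], "claw": 140},
    {"delta_rot": [0, 0, 0], "translation": [0.0637, 0.202, 0], "claw": 140},
  ],
)

```text
time_s: 14.65
ee_pos: [506.4, 257.5, 128.1]
orientation: [0.0, 0.977, -0.213, -0.0]
contact_force: [0.1, -0.4, -0.0]
width: 49.5
gripper_force: 12.0
```

Emit:
send_rows(
  rows=[
    {"delta_rot": [0, 0, 0], "translation": [0, 0, -0.015], "claw": 140},
    {"delta_rot": [0, 0, 0], "translation": [0, 0, -0.04], "claw": 140},
    {"delta_rot": [0, 0, 0], "translation": [0, 0, -0.063], "claw": 140},
    {"delta_rot": [0, 0, 0], "translation": [0, 0, -0.078], "claw": 140},
    {"delta_rot": [0, 0, 0], "translation": [0, 0, -0.085], "claw": 140},
    {"delta_rot": [0, 0, 0], "translation": [0, 0, -0.087], "claw": 140},
    {"delta_rot": [0, 0, 0], "translation": [0, 0, -0.0885], "claw": 140},
    {"delta_rot": [0, 0, 0], "translation": [0, 0, -0.0885], "claw": 140},
  ],
)

```text
time_s: 15.45
ee_pos: [506.9, 256.8, 40.7]
orientation: [-0.0, 0.977, -0.214, 0.0]
contact_force: [0.1, 1.1, -0.2]
width: 49.8
gripper_force: 12.0
```

Emit:
send_rows(
  rows=[
    {"delta_rot": [0, 0, 0], "translation": [0, 0, -0.0008], "claw": 140},
    {"delta_rot": [0, 0, 0], "translation": [0, 0, -0.0012], "claw": 140},
    {"delta_rot": [0, 0, 0], "translation": [0, 0, -0.0012], "claw": 140},
  ],
)

```text
time_s: 15.75
ee_pos: [506.9, 257.1, 39.6]
orientation: [-0.0, 0.977, -0.213, 0.0]
contact_force: [-0.9, -1.1, 5.5]
width: 49.6
gripper_force: 12.0
```

Emit:
send_rows(
  rows=[
    {"delta_rot": [0, 0, 0], "translation": [0, 0, 0], "claw": 115},
    {"delta_rot": [0, 0, 0], "translation": [0, 0, 0], "claw": 100},
    {"delta_rot": [0, 0, 0], "translation": [0, 0, 0], "claw": 67},
    {"delta_rot": [0, 0, 0], "translation": [0, 0, 0], "claw": 67},
    {"delta_rot": [0, 0, 0], "translation": [0, 0, 0.02], "claw": 67},
    {"delta_rot": [0, 0, 0], "translation": [0, 0, 0.05], "claw": 67},
    {"delta_rot": [0, 0, 0], "translation": [0, 0, 0.09], "claw": 67},
  ],
)

```text
time_s: 16.45
ee_pos: [506.0, 256.7, 128.7]
orientation: [0.001, 0.977, -0.213, -0.001]
contact_force: [-0.1, -0.8, -0.1]
width: 69.6
gripper_force: 0.0
```

Emit:
send_rows(
  rows=[
    {"delta_rot": [0, 0, 0.1], "translation": [-0.007, -0.03, 0], "claw": 67},
    {"delta_rot": [0, 0, 0.24], "translation": [-0.017, -0.074, 0], "claw": 67},
    {"delta_rot": [0, 0, 0.38], "translation": [-0.028, -0.12, 0], "claw": 67},
    {"delta_rot": [0, 0, 0.52], "translation": [-0.038, -0.166, 0], "claw": 67},
    {"delta_rot": [0, 0, 0.65], "translation": [-0.049, -0.212, 0], "claw": 67},
    {"delta_rot": [0, 0, 0.759], "translation": [-0.058, -0.252, 0], "claw": 67},
    {"delta_rot": [0, 0, 0.759], "translation": [-0.066, -0.287, 0], "claw": 67},
    {"delta_rot": [0, 0, 0.759], "translation": [-0.066, -0.287, 0], "claw": 67},
  ],
)

```text
time_s: 17.25
ee_pos: [440.0, -33.1, 129.0]
orientation: [0.0, 0.987, 0.162, -0.0]
contact_force: [-0.6, 0.4, 0.3]
width: 70.3
gripper_force: 0.0
```

Emit:
send_rows(
  rows=[
    {"delta_rot": [0, 0, 0], "translation": [0, 0, 0], "claw": 67},
    {"delta_rot": [0, 0, 0], "translation": [0, 0, -0.03], "claw": 67},
    {"delta_rot": [0, 0, 0], "translation": [0, 0, -0.06], "claw": 67},
    {"delta_rot": [0, 0, 0], "translation": [0, 0, -0.0805], "claw": 67},
    {"delta_rot": [0, 0, 0], "translation": [0, 0, -0.0805], "claw": 67},
    {"delta_rot": [0, 0, 0], "translation": [0, 0, -0.0805], "claw": 100},
    {"delta_rot": [0, 0, 0], "translation": [0, 0, -0.0805], "claw": 140},
    {"delta_rot": [0, 0, 0], "translation": [0, 0, -0.0805], "claw": 140},
  ],
)

```text
time_s: 18.05
ee_pos: [441.2, -29.8, 49.5]
orientation: [0.0, 0.986, 0.164, 0.001]
contact_force: [-0.2, -0.0, 0.7]
width: 51.3
gripper_force: 0.2
```

Emit:
send_rows(
  rows=[
    {"delta_rot": [0, 0, 0], "translation": [0, 0, 0], "claw": 140},
    {"delta_rot": [0, 0, 0], "translation": [0, 0, 0], "claw": 140},
    {"delta_rot": [0, 0, 0], "translation": [0, 0, 0], "claw": 140},
    {"delta_rot": [0, 0, 0], "translation": [0, 0, 0.008], "claw": 140},
    {"delta_rot": [0, 0, 0], "translation": [0, 0, 0.025], "claw": 140},
    {"delta_rot": [0, 0, 0], "translation": [0, 0, 0.05], "claw": 140},
    {"delta_rot": [0, 0, 0], "translation": [0, 0, 0.075], "claw": 140},
    {"delta_rot": [0, 0, 0], "translation": [0, 0, 0.08], "claw": 140},
  ],
)

```text
time_s: 18.85
ee_pos: [441.4, -30.2, 131.1]
orientation: [0.001, 0.987, 0.164, 0.002]
contact_force: [0.6, -0.2, -0.1]
width: 50.0
gripper_force: 12.0
```

Emit:
send_rows(
  rows=[
    {"delta_rot": [0, 0, 0], "translation": [0.004, -0.02, 0], "claw": 140},
    {"delta_rot": [0, 0, 0], "translation": [0.013, -0.062, 0], "claw": 140},
    {"delta_rot": [0, 0, 0], "translation": [0.023, -0.107, 0], "claw": 140},
    {"delta_rot": [0, 0, 0], "translation": [0.033, -0.153, 0], "claw": 140},
    {"delta_rot": [0, 0, 0], "translation": [0.042, -0.198, 0], "claw": 140},
    {"delta_rot": [0, 0, 0], "translation": [0.05, -0.235, 0], "claw": 140},
    {"delta_rot": [0, 0, 0], "translation": [0.0545, -0.2555, 0], "claw": 140},
    {"delta_rot": [0, 0, 0], "translation": [0.0545, -0.2555, 0], "claw": 140},
  ],
)

```text
time_s: 19.65
ee_pos: [495.2, -288.0, 127.8]
orientation: [0.0, 0.987, 0.162, 0.0]
contact_force: [-0.5, 1.8, -0.1]
width: 49.5
gripper_force: 12.0
```

Emit:
send_rows(
  rows=[
    {"delta_rot": [0, 0, 0], "translation": [0, 0, -0.012], "claw": 140},
    {"delta_rot": [0, 0, 0], "translation": [0, 0, -0.037], "claw": 140},
    {"delta_rot": [0, 0, 0], "translation": [0, 0, -0.061], "claw": 140},
    {"delta_rot": [0, 0, 0], "translation": [0, 0, -0.077], "claw": 140},
    {"delta_rot": [0, 0, 0], "translation": [0, 0, -0.085], "claw": 140},
    {"delta_rot": [0, 0, 0], "translation": [0, 0, -0.087], "claw": 140},
    {"delta_rot": [0, 0, 0], "translation": [0, 0, -0.0885], "claw": 140},
    {"delta_rot": [0, 0, 0], "translation": [0, 0, -0.0885], "claw": 140},
  ],
)

```text
time_s: 20.45
ee_pos: [495.4, -285.4, 40.5]
orientation: [0.0, 0.986, 0.164, 0.0]
contact_force: [0.8, 1.3, -0.3]
width: 49.8
gripper_force: 12.0
```

Emit:
send_rows(
  rows=[
    {"delta_rot": [0, 0, 0], "translation": [0, 0, -0.0008], "claw": 140},
    {"delta_rot": [0, 0, 0], "translation": [0, 0, -0.0012], "claw": 140},
    {"delta_rot": [0, 0, 0], "translation": [0, 0, -0.0012], "claw": 140},
  ],
)

```text
time_s: 20.75
ee_pos: [495.4, -285.6, 39.4]
orientation: [0.0, 0.987, 0.164, 0.0]
contact_force: [0.3, 0.4, 4.8]
width: 49.6
gripper_force: 12.0
```

Emit:
send_rows(
  rows=[
    {"delta_rot": [0, 0, 0], "translation": [0, 0, 0], "claw": 115},
    {"delta_rot": [0, 0, 0], "translation": [0, 0, 0], "claw": 100},
    {"delta_rot": [0, 0, 0], "translation": [0, 0, 0], "claw": 67},
    {"delta_rot": [0, 0, 0], "translation": [0, 0, 0], "claw": 67},
    {"delta_rot": [0, 0, 0], "translation": [0, 0, 0.02], "claw": 67},
    {"delta_rot": [0, 0, 0], "translation": [0, 0, 0.05], "claw": 67},
    {"delta_rot": [0, 0, 0], "translation": [0, 0, 0.09], "claw": 67},
    {"delta_rot": [0, 0, 0], "translation": [0, 0.03, 0.13], "claw": 67},
  ],
)

```text
time_s: 21.55
ee_pos: [495.2, -257.2, 169.8]
orientation: [0.0, 0.987, 0.162, 0.0]
contact_force: [1.0, 0.8, 0.0]
width: 70.1
gripper_force: 0.0
```

Emit:
send_rows(
  rows=[
    {"delta_rot": [0, 0, 0], "translation": [0, 0.05, 0.02], "claw": 67},
    {"delta_rot": [0, 0, 0], "translation": [0, 0.1, 0.03], "claw": 67},
    {"delta_rot": [0, 0, 0], "translation": [0, 0.15, 0.04], "claw": 67},
    {"delta_rot": [0, 0, 0], "translation": [0, 0.19, 0.04], "claw": 67},
    {"delta_rot": [0, 0, 0], "translation": [0, 0.21, 0.04], "claw": 67},
    {"delta_rot": [0, 0, 0], "translation": [0, 0.21, 0.04], "claw": 67},
    {"delta_rot": [0, 0, 0], "translation": [0, 0.21, 0.04], "claw": 67},
  ],
)

```text
time_s: 22.25
ee_pos: [495.3, -45.6, 208.8]
orientation: [0.0, 0.986, 0.164, 0.0]
contact_force: [1.2, -0.5, -0.2]
width: 70.2
gripper_force: 0.0
```

```bash
python3 - <<'E'
from h import *
a=snapshot("top")[90:290,170:440]; b=snapshot("scene")[130:290,170:490]
cv2.imwrite("pics/end.png",np.vstack([cv2.resize(a,(432,320)),cv2.resize(b,(432,216))]))
E
```

```text
(no output)
```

View pics/end.png

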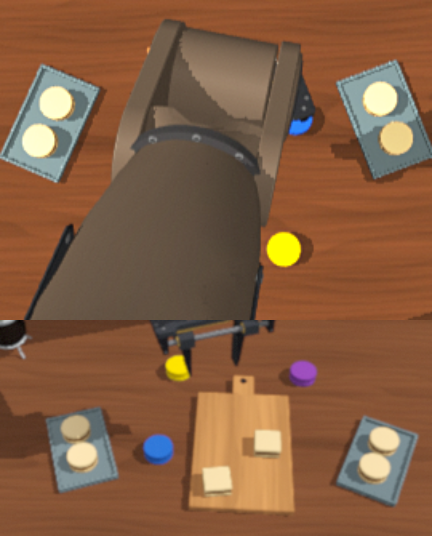

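Each tray holds two alfajores lying flat side by side: top view left (56,103) and (39,141), right (380,98) and (396,137). In the scene view, both squares are still on the board and the gripper is clear of everything. I hand the job in.

```bash
python3 -c "from station import *; print(sign_off())"
```

```text
the job is handed in; nothing more can be done
None
```

The four alfajores are shared two per tray, dealt in rounds and lying flat in the last camera check; the job is handed in at about 22 s, but the sign-off returned no verdict.

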